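# Lock the scraper away in the tool chest

## Robot

A 7-joint arm with a two-finger parallel gripper is mounted at the origin on a cart in front of the work surface, level with it; the furniture and walls round the work are solid. World frame = base frame: x ahead of the robot, y to its left, z up, the work surface at z = 0. Lengths are in m, angles in rad, forces in N, time in s.
With the tool pointing down it reaches from about 0.425 to 0.875 m from the base axis. Payload 4.7 kg.
Tool frame: the origin (TCP) lies midway between the tips of the shut fingers; the grasp point (between the pads) lies 19 mm behind it (ctrl.grip_point_offset is the distance from the TCP to the grasp point, in m); z points along the fingers, y is the line along which they close (so a half turn about z gives the same grasp; the last joint's range is limited). The gripper opens to 87 mm and grips with 3 to 60 N. Pads are 19 mm wide; open, the fingers measure 117 mm over their backs; the gripper's body (75 mm by 190 mm) begins 51 mm behind the grasp point.
Start: joints at [-1.286, 0.321, -0.07, 1.45, 0.023, 1.371, -0.057], TCP at [0.174, 0.626, 0.223] pointing down, gripper open.
Joint ranges: [-2.86, 2.86], [-0.3, 2.09], [-1.38, 1.24], [0.06, 2.45], [-1.56, 4.7], [0.09, 2.05], [-2.69, 2.69]. Speed limits (rad/s): [2.57, 2.57, 3.14, 3.14, 3.14, 3.14, 3.14].

## Interface

Orientations are given as a rotation vector (axis times angle).
In Python, from bench import ctrl gives the robot as it stands.
- The arm moves only by the tool move_arm, never from a script. Its argument "increments" is text: rows parted by semicolons, each of 7 numbers parted by spaces: the shift along the world's x, y, z in mm, then the turn, a rotation vector about the world's x, y, z in degrees, then the closure in counts, from 0 (fully open) to 255 (shut). A call has exactly 8 rows; each row shifts and turns the commanded pose from where the row before left it; what a row does not reach is not made up. A row lasts 1/12 s, in which the tool goes at most 41.7 mm and 7.16 degrees, less where a joint would pass 70% of its speed; a pose out of reach is approached as far as the arm can. A call with a gripper value outside its range is refused whole. The fingers move at their own pace and stop on an object; "grip_force" is the grip in N (left out, the last holds). Time passes only in rows, so rows that do not move let the fingers close, or fill a call up. It gives the time, the measured TCP pose, the force, the opening and the grip force at its end, in the units of the state.
- ctrl.get_state(): the state, without advancing time (a new reading comes with each control period).
- ctrl.get_image(name): name is "scene" or "top" or "wrist"; returns a dict with "frame" (400x640x3 uint8, red, green, blue), "depth" (400x640 float32, m along the optical axis (not along the pixel's ray), 0 where there is no reading), "fx", "fy", "cx", "cy" (pixels), "position" and "orientation" of the camera in the world. Camera axes: x right, y down, z forward; pixel columns grow to the right and rows downward; lengths in m; the calibration is good to about 2 mm. A picture is of the moment at which its call begins.
- ctrl.close_job(): hands the job in; it is judged then, once.
Trained networks look in a picture, given as the dict that the camera call returned (one of the last four; its "shot" number tells which), for a name from the list of things; names that differ only in an ending like _2 or _b are one class to them, and where a whole thing is asked for, a point or a joint stands for the part that bears it (a point fixed in the world has none). Each returns a list of dicts, best first, with "score" (0 to 1); they miss things now and then, are a little off and sometimes report something else, mostly with a low value. They report only what shows in the picture. A call takes as long as a camera call. They do not tell look-alikes from the thing itself.
- ctrl.find_in(target, picture): "centre" ([x, y, z] in m, in world coordinates, good to about 4 mm: the middle of the surface that is visible of it).
- ctrl.silhouettes(target, picture): "region" (400x640 bool, what is visible of it).
The state is a dict: "time": time; "joint_positions": joint angles; "qd": joint speeds; "joint_torque": joint torques, N m; "position": TCP position; "tool_rot": TCP orientation; "ft_force": force on the tool from outside, world axes, zero at the start; "torque": the same for the moment, N m; "grip_width": opening from 0.0 (shut) to 1.0 (fully open); "grip_force": force on a finger pad.
Only numpy, scipy, OpenCV 4.12 (cv2) and the standard library are available. Lean on these libraries where they do the work, as an engineer would, in place of code of your own. Each camera call takes 0.05 s, during which the arm holds its last target. There are 200 camera calls.

## Task

Lock the sharp print scraper away in the grey tool chest: lift the lock stay by its knob beside the lid hinge so that the drawer is freed, pull the drawer out, lay the scraper flat in it and push the drawer fully home. Then swing the lid down until it is fully shut, which presses the stay back down and locks the drawer. Leave the glue stick and the round tin where they stand.

Things in the scene. Friction and masses are not known exactly. Their poses are not given: they have to be found in the camera images.
- chest: grey sheet-steel tool chest fixed on the bench, 230 mm deep (x), 260 mm wide (y), rim 90 mm high; origin at the centre of its underside on the bench; its x axis points from the drawer front to the lid hinge, z up. One drawer below (its front fills z 14 to 60 mm), a shallow open compartment above it (floor 66 mm up, sheet walls 4 mm thick; a screwdriver and a hex key fixed in its front half); the lid is hinged along its back rim (x = +115 mm)
- drawer (a joint): travel of the drawer in m, 0 shut to 0.12 fully out, towards the chest's -x; light friction (about 2 N). While the stay is down the drawer catches after about 3 mm; it runs free once the stay is up by 20 mm or more. With the stay down an open drawer cannot be shut either
- drawer_handle (a point): middle of the straight part of the drawer's steel bow handle: a round bar 10 mm thick and 96 mm long along the chest's y, 44 mm in front of the drawer's bright aluminium front (which stands 4 mm proud of the chest) and 30 mm below the rim (60 mm over the bench); axes as the chest's
- drawer_floor (a point): centre of the drawer's inner floor, 17 mm over the bench; axes as the chest's, moves with the drawer. The inside is 138 mm (x) by 236 mm (y), the walls 26 mm high (the drawer front 43 mm). With the drawer fully out only the front 115 mm of it lies clear of the chest; the rest is under the compartment
- lock_stay (a joint): lift of the lock stay in m, 0 down (drawer locked) to 0.028 fully up; a vertical rod that keeps the height at which it is left; lifting or pressing it takes about 3 N
- stay_knob (a point): centre of the stay's bright knurled knob: an upright cylinder 20 mm across and 26 mm tall (13 mm above and below this point) that stands on the rod 70 mm in front of the lid hinge line, midway along it. With the stay down its centre is 97 mm over the bench, 7 mm over the rim and 31 mm over the compartment floor; moves with the stay
- chest_lid (a joint): angle of the lid in rad, 0 shut, 1.57 upright, at most 1.9 leaning back; it starts open. The hinge is stiff: the lid stays where it is left and moving it takes 2 to 5 N at its free edge. Swung shut, it presses a raised stay down
- lid_hinge (a point): middle of the lid's hinge line, at the chest's back rim, 91 mm over the bench; the line runs along the chest's y. Axes turn with the lid: x points from the lid's free edge to the hinge, z out of the lid's outer face
- lid_edge (a point): middle of the lid's free edge, 232 mm from the hinge line. The lid is a pan 24 mm deep and 264 mm wide (its outer face lies 24 mm from the hinge line and 12 mm from this point, along +z of the lid_hinge axes); a flat steel lip 90 mm long and 5 mm thick stands out 13 mm beyond this edge
- scraper_grip (a point): point on the axis of the scraper's handle, half-way up (6 mm over what it lies on) and 30 mm from the middle of the tool, near its balance point. The scraper is 172 mm long, lying flat: a rounded handle 100 mm long, 26 mm wide and 12 mm thick (from 56 mm behind this point to 44 mm ahead), then a thin blade 75 mm long and 50 mm wide with a sharp edge. x axis points to the blade, z up
- glue_stick_mid (a point): glue stick that stands upright on the bench, 28 mm across and 96 mm tall; point at its centre; leave it alone
- nozzle_tin_mid (a point): round metal tin that lies on the bench, 66 mm across and 23 mm tall; point at its centre; leave it alone
Not all that is in view belongs to the job. Of the things that look like the part that bears glue_stick_mid, take the one that is farthest to the robot's left at the start.

How it is judged:
By the outcome, as a careful person would: the job done as asked, in the order asked, and still so for the second after the job is handed in, with the robot touching nothing.
It also fails if it takes over 72 s, if anything falls off the work surface, if the arm or the gripper's body presses on something with over 40 N, if the wrist force passes 120 N, or if a joint passes its speed limit or range.

## Working session

There is one attempt and no reset: what is moved stays moved. The work goes in short steps, Python scripts to look and compute and a tool call to move; the robot and the scene stay as the last step left them, time stands still between calls to the robot, and variables do not carry over. Pictures are saved under pics/ and viewed, at most 10 in all, crops included, and the job is handed in when it is done.

Besides the shell and the picture viewer there is one more tool, called after "Request:" as name(argument=value, ...) on one line, values as JSON. move_arm: Moves the arm, as the interface text tells. Its arguments: {"type":"object","properties":{"increments":{"type":"string"},"grip_force":{"type":"number"}},"required":["increments"]}

```bash
mkdir -p pics; ls; cat > h.py <<'E'
import numpy as np, cv2
from scipy.spatial.transform import Rotation as R
from bench import ctrl
def rot(o):
    o=np.array(o,float)
    return o if o.shape==(3,3) else (R.from_rotvec(o).as_matrix() if o.size==3 else R.from_quat(o).as_matrix())
def cloud(p):
    d=p["depth"]; v,u=np.mgrid[:400,:640]
    c=np.stack([(u-p["cx"])/p["fx"]*d,(v-p["cy"])/p["fy"]*d,d],-1)
    return c@rot(p["orientation"]).T+np.array(p["position"])
def save(p,n): cv2.imwrite("pics/"+n,cv2.cvtColor(p["frame"],cv2.COLOR_RGB2BGR))
E
python3 - <<'E'
from h import *
np.set_printoptions(precision=4,suppress=True)
print(ctrl.get_state())
fr=[]
for c in("scene","top"):
    p=ctrl.get_image(c); fr.append(p); print(c,p["position"],p["orientation"],p["fx"])
    np.savez(c+".npz",cloud=cloud(p),frame=p["frame"])
    for t in("chest","drawer_handle","stay_knob","chest_lid","scraper_grip","glue_stick_mid","nozzle_tin_mid"):
        for r in ctrl.find_in(t,p)[:4]: print(t,np.round(r["centre"],3),round(r["score"],2))
    save(p,c+".png")
E
```

```text
pics
{'time': 0.0, 'joint_positions': array([-1.2859,  0.3218, -0.0701,  1.4517,  0.0227,  1.3708, -0.0569]), 'qd': array([-0.0007, -0.0014, -0.0008,  0.0005, -0.002 ,  0.0008,  0.0015]), 'joint_torque': array([ -0.0003, -49.1279,  -0.404 , -31.2532,  -0.0638,   0.0439,
         0.0002]), 'position': array([0.1738, 0.6258, 0.2215]), 'tool_rot': array([-0.424 , -3.1127,  0.003 ]), 'ft_force': array([-0.3737, -0.1526,  0.1841]), 'torque': array([0.005 , 0.0184, 0.029 ]), 'grip_force': 0.0, 'grip_width': 1.0010774164633158}
scene [ 0.4267 -0.773   1.2341] [-2.522   0.1082 -0.055 ] 499.7134249742897
chest [0.564 0.324 0.089] 0.84
drawer_handle [0.534 0.086 0.05 ] 0.9
stay_knob [0.561 0.245 0.105] 0.48
chest_lid [0.584 0.366 0.208] 0.57
scraper_grip [ 0.427 -0.158  0.008] 0.78
scraper_grip [0.534 0.088 0.05 ] 0.32
scraper_grip [0.586 0.37  0.206] 0.23
glue_stick_mid [ 0.638 -0.106  0.07 ] 0.67
glue_stick_mid [ 0.55  -0.257  0.075] 0.57
nozzle_tin_mid [ 0.438 -0.329  0.019] 0.9
top [0.3531 0.0203 1.1757] [-2.1186  2.166  -0.1898] 427.1212042888029
chest [0.569 0.299 0.081] 0.82
drawer_handle [ 0.639 -0.094  0.093] 0.58
drawer_handle [0.525 0.075 0.06 ] 0.56
stay_knob [0.564 0.245 0.105] 0.49
chest_lid [0.583 0.367 0.218] 0.57
scraper_grip [ 0.43  -0.151  0.004] 0.81
glue_stick_mid [ 0.545 -0.241  0.089] 0.68
glue_stick_mid [ 0.637 -0.096  0.091] 0.46
```

View pics/scene.png

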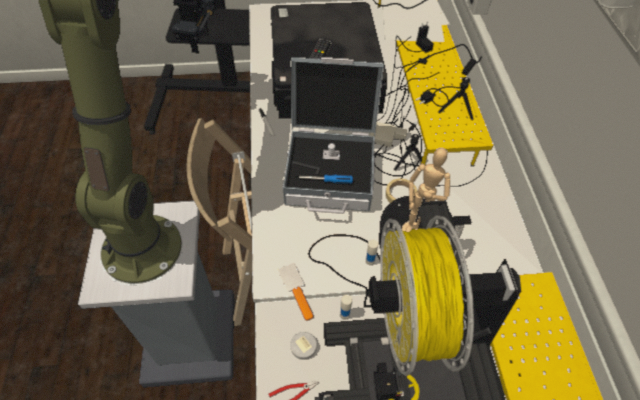

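View pics/top.png

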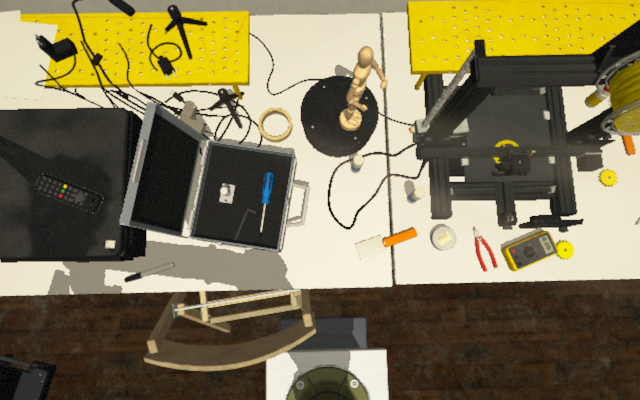

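The pictures show: 
- The chest has its hinge to the left (+y), its drawer front towards -y (bow handle at top px (300,203)) and its knob at top px (227,192).
- The orange-handled scraper is at top (390,240), blade towards the left/+y.
- Glue sticks are at top (357,161) and (417,193); the tin is at (443,237).

Possible mix-ups with the scraper: the blue screwdriver (266,200), the pen (150,272) and the red pliers (483,250). The orange handle with the flat blade is the scraper.

```bash
python3 - <<'E'
from h import *
np.set_printoptions(precision=4,suppress=True)
for c in("top","scene"):
    f=np.load(c+".npz"); P=f["cloud"]; F=f["frame"].astype(int)
    X,Y,Z=P[...,0],P[...,1],P[...,2]
    m=(abs(Z-.09)<.006)&(X>.38)&(X<.76)&(Y>.1)&(Y<.40)
    m=cv2.morphologyEx(m.astype(np.uint8),cv2.MORPH_OPEN,np.ones((2,2)))
    n,l,s,_=cv2.connectedComponentsWithStats(m)
    pts=P[m>0][:,:2]
    print(c,"rim minrect",cv2.minAreaRect((pts*1000).astype(np.float32)), [tuple(x) for x in s[1:] if x[4]>15])
    # front lip, handle
    h=(Z>.045)&(Z<.075)&(Y<.13)&(Y>.03)&(X>.42)&(X<.66)
    q=P[h]; 
    if len(q): print("handle",len(q),np.median(q,0),q.min(0),q.max(0), cv2.minAreaRect((q[:,:2]*1000).astype(np.float32)))
    k=(Z>.095)&(Z<.125)&(abs(X-.563)<.03)&(abs(Y-.245)<.03); print("knob",P[k].mean(0),P[k].max(0),k.sum())
    # lid plane inside/outside
    ld=(Z>.12)&(Z<.34)&(X>.4)&(X<.76)&(Y>.3)&(Y<.48)
    q=P[ld]; print("lid",len(q),q.min(0),q.max(0), "top pts",q[q[:,2]>q[:,2].max()-.01].mean(0))
    cc=q.mean(0);_,_,vt=np.linalg.svd(q-cc,full_matrices=0);print("lid plane",cc,vt[2])
    # scraper: orange
    o=(F[...,0]>150)&(F[...,1]<150)&(F[...,2]<90)&(F[...,0]-F[...,1]>60)&(X>.35)&(X<.52)&(Y<-.05)&(Y>-.28)&(Z<.04)
    q=P[o];print("scr",len(q),np.median(q[:,2]),cv2.minAreaRect((q[:,:2]*1000).astype(np.float32)))
    for nm,(x,y) in dict(g1=(.638,-.1),g2=(.547,-.25),tin=(.438,-.33)).items():
        k=(abs(X-x)<.045)&(abs(Y-y)<.045)&(Z>.012)&(Z<.12); q=P[k]
        if len(q): t=q[q[:,2]>q[:,2].max()-.012]; print(nm,t.mean(0),q.max(0)[2])
E
```

```text
top rim minrect ((543.6712036132812, 180.7219696044922), (413.1356201171875, 278.3659362792969), 74.07178497314453) [(np.int32(199), np.int32(140), np.int32(4), np.int32(13), np.int32(28)), (np.int32(205), np.int32(141), np.int32(7), np.int32(11), np.int32(31)), (np.int32(231), np.int32(145), np.int32(8), np.int32(3), np.int32(16)), (np.int32(240), np.int32(146), np.int32(17), np.int32(4), np.int32(34)), (np.int32(202), np.int32(152), np.int32(7), np.int32(23), np.int32(84)), (np.int32(193), np.int32(169), np.int32(4), np.int32(13), np.int32(26)), (np.int32(264), np.int32(173), np.int32(11), np.int32(32), np.int32(218)), (np.int32(200), np.int32(183), np.int32(3), np.int32(9), np.int32(19)), (np.int32(190), np.int32(184), np.int32(4), np.int32(12), np.int32(24)), (np.int32(196), np.int32(193), np.int32(5), np.int32(17), np.int32(36)), (np.int32(185), np.int32(201), np.int32(5), np.int32(16), np.int32(34)), (np.int32(189), np.int32(211), np.int32(9), np.int32(21), np.int32(79)), (np.int32(190), np.int32(233), np.int32(14), np.int32(8), np.int32(39)), (np.int32(271), np.int32(250), np.
[... 1797 characters left out ...]
 np.int32(15), np.int32(3), np.int32(30))]
handle 1058 [0.5582 0.0973 0.0629] [0.4207 0.0314 0.0451] [0.6598 0.13   0.0749] ((540.2395629882812, 80.67231750488281), (98.59076690673828, 239.07516479492188), 89.9951171875)
knob [0.5624 0.2491 0.1063] [0.5728 0.2623 0.1139] 39
lid 5433 [0.41   0.3019 0.12  ] [0.7558 0.48   0.3315] top pts [0.5842 0.3787 0.3257]
lid plane [0.5838 0.3705 0.2227] [ 0.1771  0.9652 -0.1922]
scr 287 0.011130563845922703 ((443.9305725097656, -209.4698486328125), (24.690139770507812, 95.23455047607422), 18.526382446289062)
g1 [ 0.6428 -0.0929  0.0954] 0.10143627075487927
g2 [ 0.5507 -0.2501  0.094 ] 0.09980936067263957
tin [ 0.4369 -0.3276  0.0213] 0.028001169695558215
```

```bash
cat >> h.py <<'E'
CH=np.array([.555,.2052]); YAW=np.radians(79.8)
def loc(P,ch=CH,yaw=YAW):
    c,s=np.cos(yaw),np.sin(yaw); d=P[...,:2]-ch
    return np.stack([d[...,0]*c+d[...,1]*s,-d[...,0]*s+d[...,1]*c,P[...,2]],-1)
def wor(x,y,ch=CH,yaw=YAW):
    c,s=np.cos(yaw),np.sin(yaw); return ch+np.array([x*c-y*s,x*s+y*c])
E
python3 - <<'E'
from h import *
np.set_printoptions(precision=4,suppress=True)
for c in("top","scene"):
    P=np.load(c+".npz")["cloud"]; L=loc(P); x,y,z=L[...,0],L[...,1],L[...,2]
    pc=lambda m,a: (m.sum(),np.round(np.percentile(a[m],[0,2,10,50,90,98,100]),4)) if m.sum() else 0
    b=(z>.08)&(z<.1)&(abs(y)<.2)&(x>-.15)&(x<.09)
    print(c,"rim x",pc(b&(abs(y)<.1),x),"\n rim y",pc(b,y))
    r=(z>.083)&(z<.1)&(x<-.09)&(x>-.14)&(abs(y)<.12)
    print(" front rim yaw err deg",np.degrees(np.polyfit(y[r],x[r],1)[0]), x[r].mean())
    h=(z>.04)&(z<.075)&(x<-.145)&(x>-.2)&(abs(y)<.09)
    print(" handle x",pc(h,x)," y",pc(h,y)," z",pc(h,z))
    k=(z>.09)&(z<.125)&(abs(x-.045)<.025)&(abs(y)<.025); print(" knob x",pc(k,x),"y",pc(k,y))
    l=(z>.13)&(z<.31)&(abs(y)<.11)&(x>.1)&(x<.2); print(" lid x(z) fit",np.polyfit(z[l],x[l],1),"yawerr",np.degrees(np.polyfit(y[l],x[l],1)[0]))
    t=(z>.12)&(abs(y)<.2)&(x>.08)&(x<.25)&(z<.36);print(" lid y",pc(t,y))
    q=(z>.05)&(abs(y)<.16)&(x>.19)&(x<.5); print(" box z",pc(q&(x>.21),z)," x near",pc(q&(z<.3),x))
E
```

```text
top rim x (np.int64(461), array([-0.1162, -0.1127, -0.1113, -0.0608, -0.0484,  0.0388,  0.0481])) 
 rim y (np.int64(859), array([-0.1997, -0.1947, -0.1297, -0.0289,  0.1266,  0.1287,  0.1298]))
 front rim yaw err deg -0.25153429866924926 -0.11029764624086578
 handle x (np.int64(174), array([-0.1649, -0.1645, -0.1638, -0.1589, -0.1515, -0.1462, -0.1452]))  y (np.int64(174), array([-0.055 , -0.0535, -0.0482, -0.0004,  0.0462,  0.0515,  0.0518]))  z (np.int64(174), array([0.0537, 0.056 , 0.0586, 0.0626, 0.0659, 0.0686, 0.0708]))
 knob x (np.int64(59), array([0.0384, 0.0388, 0.0396, 0.046 , 0.0531, 0.055 , 0.0558])) y (np.int64(59), array([-0.0102, -0.0095, -0.0071,  0.0004,  0.0076,  0.0083,  0.0092]))
 lid x(z) fit [0.234  0.1168] yawerr -0.2498288288982143
 lid y (np.int64(6547), array([-0.1324, -0.1294, -0.1111,  0.0015,  0.1082,  0.1296,  0.1941]))
 box z (np.int64(12200), array([0.0501, 0.1036, 0.1554, 0.1594, 0.1678, 0.1767, 0.1823]))  x near (np.int64(12201), array([0.19  , 0.2591, 0.2913, 0.3759, 0.4732, 0.4948, 0.5   ]))
scene rim x (np.int64(428), array([-0.1169, -0.1152, -0.1
[... 285 characters left out ...]
481, -0.1453]))  y (np.int64(144), array([-0.0551, -0.0529, -0.0469, -0.0009,  0.0454,  0.0516,  0.053 ]))  z (np.int64(144), array([0.0542, 0.056 , 0.0584, 0.0627, 0.0667, 0.0685, 0.069 ]))
 knob x (np.int64(44), array([0.035 , 0.0357, 0.0381, 0.0428, 0.0525, 0.056 , 0.0569])) y (np.int64(44), array([-0.0096, -0.0076, -0.0067,  0.0008,  0.008 ,  0.0087,  0.009 ]))
 lid x(z) fit [0.2316 0.1174] yawerr -0.25424765380656167
 lid y (np.int64(5460), array([-0.1311, -0.127 , -0.1056,  0.0012,  0.1087,  0.13  ,  0.1983]))
 box z (np.int64(2082), array([0.0505, 0.0739, 0.1529, 0.16  , 0.1734, 0.1784, 0.1828]))  x near (np.int64(2109), array([0.19  , 0.2522, 0.3102, 0.4289, 0.4849, 0.4967, 0.5   ]))
```

Request:
move_arm(increments="0 0 30 0 0 0 0;0 0 40 0 0 0 0;0 0 40 0 0 0 0;0 0 40 0 0 -5 0;15 -10 30 0 0 -7 0;25 -20 10 0 0 -7 0;28 -27 0 0 0 -7 0;28 -27 0 0 0 -7 0")

```text
time: 1.47
position: [0.2704, 0.5421, 0.4138]
tool_rot: [-1.296, -2.862, -0.004]
ft_force: [0.1, -0.1, 0.3]
grip_width: 0.999
grip_force: 0.0
```

Request:
move_arm(increments="28 -28 0 0 0 -7 0;28 -28 0 0 0 -7 0;28 -28 0 0 0 -7 0;28 -28 0 0 0 -7 0;28 -28 0 0 0 -7 0;28 -28 0 0 0 -7 0;28 -28 0 0 0 -7 0;28 -28 0 0 0 -2.5 0")

```text
time: 2.13
position: [0.4949, 0.3167, 0.413]
tool_rot: [-2.412, -2.013, -0.001]
ft_force: [0.9, 1.1, -0.7]
grip_width: 0.998
grip_force: 0.0
```

Request:
move_arm(increments="25 -25 0 0 0 0 0;24 -24 -10 0 0 0 100;20 -20 -30 0 0 0 100;0 0 -40 0 0 0 100;0 0 -40 0 0 0 100;0 0 -30 0 0 0 100;0 0 0 0 0 0 100;0 0 0 0 0 0 100")

```text
time: 2.8
position: [0.562, 0.2492, 0.2617]
tool_rot: [-2.406, -2.019, 0.005]
ft_force: [0.6, 2.0, 1.3]
grip_width: 0.627
grip_force: 0.0
```

```bash
python3 - <<'E'
from h import *
np.set_printoptions(precision=4,suppress=True)
p=ctrl.get_image("wrist"); save(p,"w1.png")
s=ctrl.get_state(); print(s["position"],rot(s["tool_rot"])[:,1],s["grip_width"])
for r in ctrl.find_in("stay_knob",p)[:3]: print(np.array(r["centre"]),r["score"])
L=loc(cloud(p)); x,y,z=L[...,0],L[...,1],L[...,2]
k=(z>.103)&(z<.12)&(abs(x-.045)<.025)&(abs(y)<.025); print("knob loc",L[k].min(0),L[k].max(0),k.sum(), "tcp loc",loc(s["position"]))
E
```

```text
[0.5634 0.2497 0.2642] [ 0.9848 -0.1736  0.0013] 0.6236452989749901
[0.5701 0.2604 0.1101] 0.81
knob loc [ 0.039  -0.0126  0.1039] [0.058  0.0071 0.1108] 346 tcp loc [ 0.0453 -0.0003  0.2642]
```

View pics/w1.png

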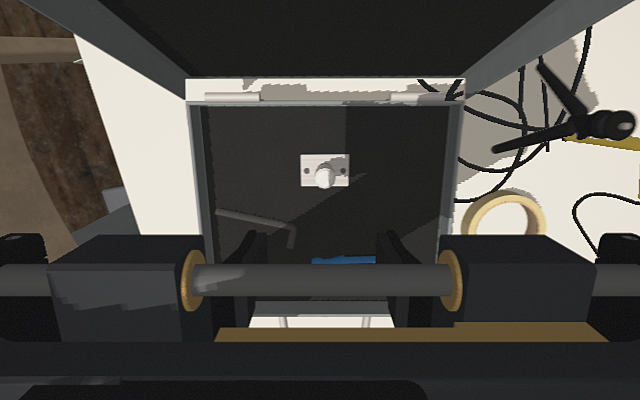

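The wrist view shows the knob at px (324,176) and the open fingers straddling it. The position agrees within about 3 mm.

Request:
move_arm(increments="0 0 -35 0 0 0 100;0 0 -40 0 0 0 100;0 0 -40 0 0 0 100;0 1 -35 0 0 0 100;0 0 -25 0 0 0 100;0 0 -9 0 0 0 100;0 0 0 0 0 0 200;0 0 0 0 0 0 255", grip_force=25)

```text
time: 3.57
position: [0.5648, 0.2512, 0.0812]
tool_rot: [2.406, 2.019, 0.006]
ft_force: [-0.1, -0.2, 1.5]
grip_width: 0.527
grip_force: 0.0
```

Request:
move_arm(increments="0 0 0 0 0 0 255;0 0 0 0 0 0 255;0 0 0 0 0 0 255;0 0 6 0 0 0 255;0 0 8 0 0 0 255;0 0 8 0 0 0 255;0 0 5 0 0 0 255;0 0 0 0 0 0 255")

```text
time: 4.23
position: [0.5645, 0.2501, 0.1078]
tool_rot: [2.406, 2.017, 0.005]
ft_force: [4.0, -1.2, 0.9]
grip_width: 0.218
grip_force: 25.0
```

Request:
move_arm(increments="0 0 2 0 0 0 255;0 0 0 0 0 0 255;0 0 0 0 0 0 100;0 0 0 0 0 0 100;0 0 0 0 0 0 100;0 0 20 0 0 0 100;0 0 40 0 0 0 100;0 0 40 0 0 0 100")

```text
time: 4.9
position: [0.5602, 0.2501, 0.2064]
tool_rot: [-2.405, -2.019, 0.01]
ft_force: [1.2, 0.6, 1.0]
grip_width: 0.561
grip_force: 0.0
```

Request:
move_arm(increments="0 0 40 0 0 7 130;-5 -30 0 0 0 7 130;-5 -35 0 0 0 7 130;-5 -35 0 0 0 7 130;-5 -35 0 0 0 7 130;-5 -30 0 0 0 7 130;-5 -25 0 0 0 7 130;-5 -10 0 0 0 7 130")

```text
time: 5.57
position: [0.5265, 0.0458, 0.2474]
tool_rot: [-1.175, -2.912, 0.002]
ft_force: [0.2, -0.7, 0.4]
grip_width: 0.488
grip_force: 0.0
```

```bash
python3 - <<'E'
from h import *
np.set_printoptions(precision=4,suppress=True)
for c in("scene","top"):
    p=ctrl.get_image(c)
    L=loc(cloud(p)); x,y,z=L[...,0],L[...,1],L[...,2]
    k=(z>.085)&(z<.17)&(abs(x-.045)<.03)&(abs(y)<.025)
    if k.sum():print(c,"knob",L[k].min(0),L[k].max(0),np.percentile(z[k],[50,90,97]),k.sum())
    for r in ctrl.find_in("stay_knob",p)[:2]: print(r["centre"],r["score"])
s=ctrl.get_state(); print(s["position"],rot(s["tool_rot"])[:,1],s["grip_width"],wor(-.163,0))
E
```

```text
top knob [ 0.0383 -0.0096  0.0891] [0.0571 0.0088 0.1373] [0.1332 0.136  0.1365] 69
[0.5619, 0.2472, 0.1302] 0.44
[0.5274 0.0517 0.2474] [0.6966 0.7175 0.0003] 0.4918782645937238 [0.5261 0.0448]
```

Request:
move_arm(increments="0 0 0 0 0 7 150;0 0 0 0 0 7 150;0 0 -20 0 0 7 150;0 0 -30 0 0 7 150;0 0 -35 0 0 6.2 150;0 0 -35 0 0 0 150;0 0 -20 0 0 0 150;0 0 0 0 0 0 150")

```text
time: 6.43
position: [0.5239, 0.0521, 0.1023]
tool_rot: [-0.267, -3.12, 0.004]
ft_force: [-1.2, 0.5, 0.3]
grip_width: 0.412
grip_force: 0.0
```

```bash
python3 - <<'E'
from h import *
np.set_printoptions(precision=4,suppress=True)
s=ctrl.get_state(); print(s["position"],loc(s["position"]),rot(s["tool_rot"])[:,1],s["grip_width"],s["joint_positions"])
p=ctrl.get_image("wrist"); save(p,"w2.png")
for r in ctrl.find_in("drawer_handle",p)[:2]: print(loc(np.array(r["centre"])),r["score"])
E
```

```text
[0.5239 0.0521 0.1023] [-0.1562  0.0035  0.1023] [ 0.1699  0.9855 -0.0036] 0.41169570907133424 [-0.5317  0.1663  0.4174  1.9078 -0.0748  1.0928  1.3158]
[-0.1205  0.0445  0.0596] 0.65
```

View pics/w2.png

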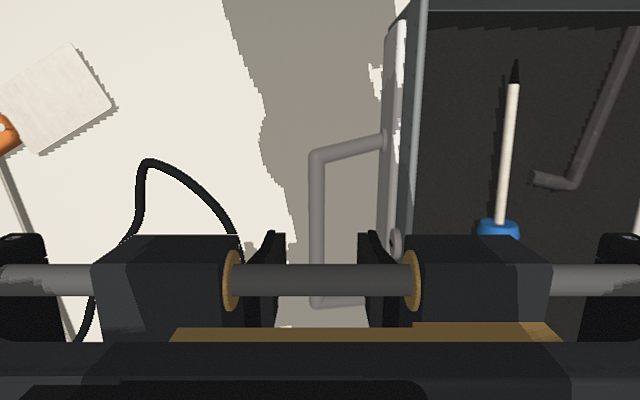

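Request:
move_arm(increments="0 -3 -20 0 0 0 150;0 0 -25 0 0 0 150;0 0 -14 0 0 0 150;0 0 0 0 0 0 150;0 0 0 0 0 0 220;0 0 0 0 0 0 255;0 0 0 0 0 0 255;0 0 0 0 0 0 255")

```text
time: 7.2
position: [0.5292, 0.0477, 0.0502]
tool_rot: [0.268, 3.127, 0.002]
ft_force: [-0.5, 0.4, -0.5]
grip_width: 0.194
grip_force: 0.0
```

Request:
move_arm(increments="0 0 0 0 0 0 255;0 0 0 0 0 0 255;0 0 0 0 0 0 255;0 0 0 0 0 0 255;-1 -5 0 0 0 0 255;-2 -10 0 0 0 0 255;-2 -10 0 0 0 0 255;-2 -10 0 0 0 0 255")

```text
time: 7.87
position: [0.5224, 0.0118, 0.0496]
tool_rot: [0.268, 3.126, 0.001]
ft_force: [3.4, 2.5, 5.2]
grip_width: 0.102
grip_force: 25.0
```

Request:
move_arm(increments="-3 -15 0 0 0 0 255;-3 -15 0 0 0 0 255;-3 -15 0 0 0 0 255;-3 -15 0 0 0 0 255;-2 -13 0 0 0 0 255;-2 -9 0 0 0 0 255;-1 -3 0 0 0 0 255;0 0 0 0 0 0 255")

```text
time: 8.53
position: [0.508, -0.0704, 0.0497]
tool_rot: [0.268, 3.121, 0.007]
ft_force: [10.2, 7.9, -2.0]
grip_width: 0.104
grip_force: 25.0
```

```bash
python3 - <<'E'
from h import *
np.set_printoptions(precision=4,suppress=True)
s=ctrl.get_state(); print(s["position"],loc(s["position"]),s["ft_force"],s["grip_width"])
E
```

```text
[ 0.508  -0.0704  0.0497] [-0.2796 -0.0026  0.0497] [10.15    7.8987 -2.0434] 0.10394049445175262
```

Request:
move_arm(increments="0 0 0 0 0 0 150;0 0 0 0 0 0 130;0 0 0 0 0 0 100;0 0 20 0 0 0 100;0 0 40 0 0 0 100;0 0 40 0 0 -7 100;-5 -15 30 0 0 -7 100;-14 -26 10 0 0 -7 100")

```text
time: 9.2
position: [0.4875, -0.1127, 0.1927]
tool_rot: [0.835, 3.022, 0.002]
ft_force: [0.7, 0.1, -0.2]
grip_width: 0.58
grip_force: 0.0
```

Request:
move_arm(increments="-14 -26 0 0 0 -7 100;-14 -26 0 0 0 -7 100;-14 -26 0 0 0 -7 100;-6 -13 0 0 0 -7 100;0 0 0 0 0 -7 100;0 0 0 0 0 -5.4 100;0 0 0 0 0 0 100;0 0 0 0 0 0 100")

```text
time: 9.87
position: [0.4357, -0.2052, 0.1879]
tool_rot: [-1.826, -2.554, 0.002]
ft_force: [0.2, -0.5, -0.5]
grip_width: 0.608
grip_force: 0.0
```

```bash
cat > scr.py <<'E'
from h import *
np.set_printoptions(precision=4,suppress=True)
def scr(P,F):
    F=F.astype(int); X,Y,Z=P[...,0],P[...,1],P[...,2]
    o=(F[...,0]>150)&(F[...,1]<150)&(F[...,2]<90)&(F[...,0]-F[...,1]>60)&(X>.35)&(X<.65)&(Y<.15)&(Y>-.3)&(Z<.06)&(Z>-.01)
    q=P[o]; return len(q),np.median(q[:,2]),cv2.minAreaRect((q[:,:2]*1000).astype(np.float32))
if __name__=="__main__":
    s=ctrl.get_state(); print(s["position"],rot(s["tool_rot"])[:,1],s["grip_width"])
    for c in("wrist","top","scene"):
        p=ctrl.get_image(c); save(p,"s_"+c+".png"); print(c,scr(cloud(p),p["frame"]))
        L=loc(cloud(p)); x,y,z=L[...,0],L[...,1],L[...,2]
        k=(z>.05)&(z<.07)&(abs(y)<.12)&(x<-.2)&(x>-.31); print(" drawer front/handle x",np.percentile(x[k],[1,10,50,90,99]) if k.sum()>20 else 0)
E
python3 scr.py
```

```text
[ 0.4357 -0.2052  0.1879] [ 0.9462  0.3237 -0.0018] 0.6077600216105183
wrist (1723, np.float64(0.011801609567219484), ((443.8583068847656, -208.54798889160156), (23.22029685974121, 97.02685546875), 18.630395889282227))
 drawer front/handle x [-0.2844 -0.2827 -0.2506 -0.2305 -0.228 ]
top (196, np.float64(0.010644740879283132), ((441.8118896484375, -202.10597229003906), (24.735807418823242, 83.2337417602539), 20.456058502197266))
 drawer front/handle x [-0.2843 -0.2811 -0.235  -0.2292 -0.2277]
scene (288, np.float64(0.011115363402840361), ((444.96142578125, -210.24050903320312), (25.834741592407227, 95.83444213867188), 18.668954849243164))
 drawer front/handle x [-0.2842 -0.2714 -0.2346 -0.2291 -0.2271]
```

View pics/s_wrist.png

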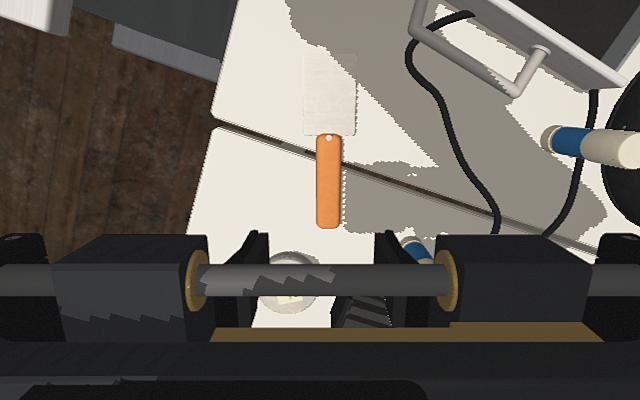

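The wrist view confirms the choice: orange handle at px (328,180), blade at (330,95). The tin (285,285) and glue stick (580,145) are clear of the fingers. I shift about 6 mm and descend.

Request:
move_arm(increments="6 2 -20 0 0 0 100;0 0 -35 0 0 0 100;0 0 -40 0 0 0 100;0 0 -35 0 0 0 100;0 0 -25 0 0 0 100;0 0 -15 0 0 0 100;0 0 -8 0 0 0 100;0 0 0 0 0 0 100")

```text
time: 10.68
position: [0.4415, -0.2022, 0.009]
tool_rot: [-1.826, -2.553, 0.003]
ft_force: [-0.1, 0.8, -0.2]
grip_width: 0.608
grip_force: 0.0
```

```bash
python3 - <<'E'
from h import *
s=ctrl.get_state(); print(s["position"],rot(s["tool_rot"])[:,1],s["ft_force"])
E
```

```text
[ 0.44148195 -0.20219916  0.00895651] [ 0.94632947  0.3231845  -0.00350934] [-0.07374166  0.77229641 -0.17023339]
```

Request:
move_arm(increments="0 0 -5 0 0 0 100;0 0 0 0 0 0 160;0 0 0 0 0 0 220;0 0 0 0 0 0 255;0 0 0 0 0 0 255;0 0 0 0 0 0 255;0 0 0 0 0 0 255;0 0 0 0 0 0 255", grip_force=40)

```text
time: 11.35
position: [0.4432, -0.2028, 0.006]
tool_rot: [1.829, 2.554, 0.001]
ft_force: [-0.4, -0.1, 3.8]
grip_width: 0.264
grip_force: 39.4
```

Request:
move_arm(increments="0 0 0 0 0 0 255;0 0 10 0 0 0 255;0 0 20 0 0 0 255;0 0 25 0 0 0 255;0 0 25 0 0 0 255;0 0 25 0 0 0 255;0 0 20 0 0 0 255;0 0 0 0 0 0 255")

```text
time: 12.02
position: [0.4455, -0.2038, 0.1351]
tool_rot: [1.826, 2.548, 0.006]
ft_force: [0.3, -0.5, -0.6]
grip_width: 0.264
grip_force: 39.0
```

```bash
python3 scr.py; cp pics/s_wrist.png pics/lift.png
```

```text
[ 0.4455 -0.2038  0.1351] [0.9468 0.3216 0.007 ] 0.26429304695892175
wrist (0, np.float64(nan), ((0.0, 0.0), (0.0, 0.0), 0.0))
 drawer front/handle x [-0.2845 -0.2834 -0.2756 -0.2319 -0.2282]
top (0, np.float64(nan), ((0.0, 0.0), (0.0, 0.0), 0.0))
 drawer front/handle x [-0.2842 -0.281  -0.2349 -0.2292 -0.2277]
scene (1, np.float64(-0.0015632613029594733), ((474.5342712402344, -178.19143676757812), (0.0, 0.0), 0.0))
 drawer front/handle x [-0.2849 -0.2792 -0.2346 -0.2294 -0.2264]
  return _methods._mean(a, axis=axis, dtype=dtype,
  ret = ret.dtype.type(ret / rcount)
```

View pics/lift.png

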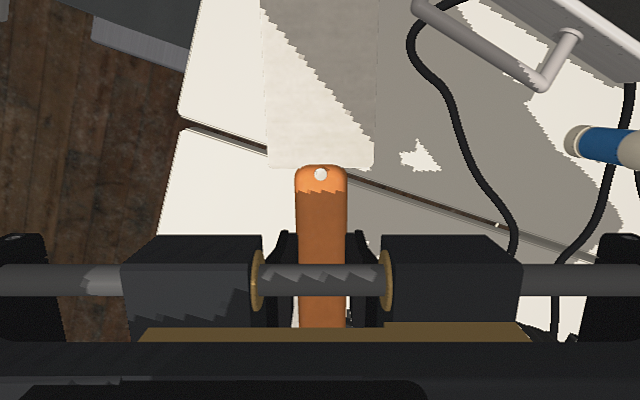

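Request:
move_arm(increments="0 0 25 0 0 0 255;0 0 25 0 0 0 255;12 26 0 0 0 7 255;12 26 0 0 0 7 255;12 26 0 0 0 7 255;12 26 0 0 0 7 255;12 26 0 0 0 7 255;12 26 0 0 0 7 255")

```text
time: 12.83
position: [0.5141, -0.0454, 0.1788]
tool_rot: [-0.783, -3.039, 0.002]
ft_force: [0.5, -0.0, -0.3]
grip_width: 0.267
grip_force: 39.0
```

Request:
move_arm(increments="12 26 0 0 0 7 255;12 26 0 0 0 7 255;12 25 0 0 0 5 255;0 0 -20 0 0 0 255;0 0 -20 0 0 0 255;0 0 0 0 0 0 255;0 0 0 0 0 0 255;0 0 0 0 0 0 255")

```text
time: 13.5
position: [0.5508, 0.0298, 0.1406]
tool_rot: [-0.281, -3.128, 0.001]
ft_force: [-0.1, 0.1, 0.8]
grip_width: 0.265
grip_force: 39.0
```

```bash
python3 - <<'E'
from h import *
np.set_printoptions(precision=4,suppress=True)
s=ctrl.get_state(); ty=rot(s["tool_rot"])[:,1]; print(s["position"],loc(s["position"]),np.degrees(np.arctan2(ty[1],ty[0])),rot(s["tool_rot"])[:,2])
p=ctrl.get_image("wrist"); save(p,"pl.png")
L=loc(cloud(p)); x,y,z=L[...,0],L[...,1],L[...,2]
T=loc(s["position"])
k=(abs(x-T[0])<.04)&(z>T[2]-.05)&(z<T[2]+.03)&(y>T[1]+.05)&(y<T[1]+.14)
print(k.sum(),np.percentile(x[k],[1,50,99]),np.percentile(y[k],[1,50,99]),"z slope",np.polyfit(y[k],z[k],1),np.polyfit(x[k],z[k],1)[0],z[k].mean()-T[2])
r=(z>.07)&(z<.1)&(x<-.1)&(x>-.135)&(abs(y)<.12); print("front rim x", np.percentile(x[r],[2,50]) if r.sum() else 0)
f=(z>.045)&(z<.07)&(x<-.21)&(x>-.25)&(abs(y)<.12); print("drawer front", np.percentile(x[f],[2,50,98]) if f.sum() else 0)
E
```

```text
[0.5508 0.0298 0.1406] [-0.1734 -0.0269  0.1406] 79.73380854453401 [-0.0006 -0.0003 -1.    ]
16927 [-0.1983 -0.1738 -0.1494] [0.0239 0.0571 0.0856] z slope [0.007  0.1408] 0.00394065067514251 0.0006403044636430211
front rim x [-0.1153 -0.1113]
drawer front [-0.2474 -0.23   -0.2271]
```

View pics/pl.png

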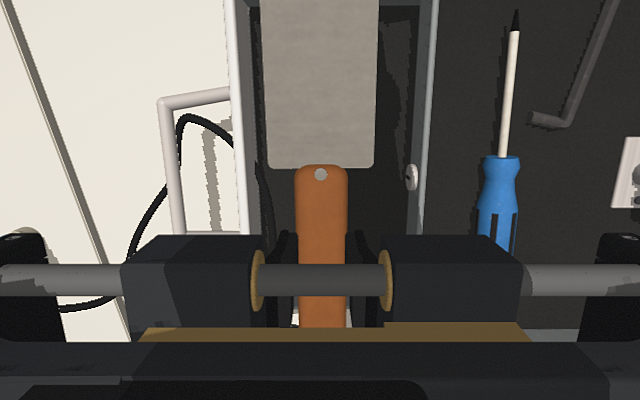

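Request:
move_arm(increments="0 0 -20 0 0 0 255;0 0 -25 0 0 0 255;0 0 -25 0 0 0 255;0 0 -20 0 0 0 255;0 0 -10 0 0 0 255;0 0 -5 0 0 0 255;0 0 0 0 0 0 255;0 0 0 0 0 0 255")

```text
time: 14.22
position: [0.552, 0.0303, 0.0368]
tool_rot: [0.28, 3.127, 0.001]
ft_force: [0.6, 0.5, 0.1]
grip_width: 0.26
grip_force: 39.0
```

Request:
move_arm(increments="0 0 -3 0 0 0 255;0 0 -3 0 0 0 255;0 0 -2 0 0 0 255;0 0 0 0 0 0 255;0 0 0 0 0 0 255;0 0 0 0 0 0 255;0 0 0 0 0 0 255;0 0 0 0 0 0 255")

```text
time: 14.88
position: [0.551, 0.0304, 0.0277]
tool_rot: [0.28, 3.129, 0.0]
ft_force: [0.1, -0.9, -0.8]
grip_width: 0.261
grip_force: 39.0
```

Request:
move_arm(increments="0 0 -2 0 0 0 255;0 0 0 0 0 0 255;0 0 0 0 0 0 170;0 0 0 0 0 0 130;0 0 0 0 0 0 130;0 0 0 0 0 0 130;0 0 0 0 0 0 130;0 0 0 0 0 0 130")

```text
time: 15.55
position: [0.551, 0.0303, 0.0257]
tool_rot: [0.28, 3.129, 0.0]
ft_force: [-0.1, -0.6, 0.3]
grip_width: 0.489
grip_force: 0.0
```

Request:
move_arm(increments="0 0 10 0 0 0 130;0 0 20 0 0 0 130;0 0 30 0 0 0 130;0 0 30 0 0 0 130;0 0 30 0 0 0 150;-10 -30 0 0 0 0 150;-12 -35 0 0 0 0 150;-12 -35 0 0 0 0 150")

```text
time: 16.22
position: [0.5172, -0.0702, 0.1472]
tool_rot: [0.276, 3.127, 0.001]
ft_force: [0.3, -1.3, 0.8]
grip_width: 0.417
grip_force: 0.0
```

```bash
python3 - <<'E'
from h import *
np.set_printoptions(precision=4,suppress=True)
s=ctrl.get_state(); print(s["position"],loc(s["position"]),s["grip_width"])
ims=[]
for c in("top","scene"):
    p=ctrl.get_image(c); P=cloud(p); L=loc(P); F=p["frame"].astype(int)
    o=(F[...,0]>120)&(F[...,0]-F[...,1]>50)&(F[...,2]<110)&(L[...,0]<-.1)&(L[...,0]>-.24)&(abs(L[...,1])<.13)
    q=L[o]; print(c,len(q),q.min(0),q.max(0),np.median(q,0)) if len(q) else print(c,0)
    x,y,z=L[...,0],L[...,1],L[...,2]
    k=(z>.05)&(z<.07)&(abs(y)<.05)&(x<-.255)&(x>-.31);print(" handle x",np.percentile(x[k],[1,50,99]),k.sum())
    if len(q):
        v,u=np.where(o); a,b=max(0,int(v.mean())-50),max(0,int(u.mean())-60); ims.append(cv2.resize(p["frame"][a:a+100,b:b+120],(390,325)))
if ims: cv2.imwrite("pics/placed.png",cv2.cvtColor(np.hstack(ims),cv2.COLOR_RGB2BGR))
E
```

```text
[ 0.5172 -0.0702  0.1472] [-0.2778 -0.0115  0.1472] 0.41674059495213356
top 142 [-0.1834 -0.0741  0.0135] [-0.1588  0.0153  0.0315] [-0.1657 -0.0094  0.0264]
 handle x [-0.2576 -0.2564 -0.2551] 2
scene 80 [-0.1874 -0.0787  0.0137] [-0.1521 -0.0454  0.034 ] [-0.1747 -0.0611  0.0276]
 handle x [-0.2858 -0.2825 -0.2599] 85
```

View pics/placed.png

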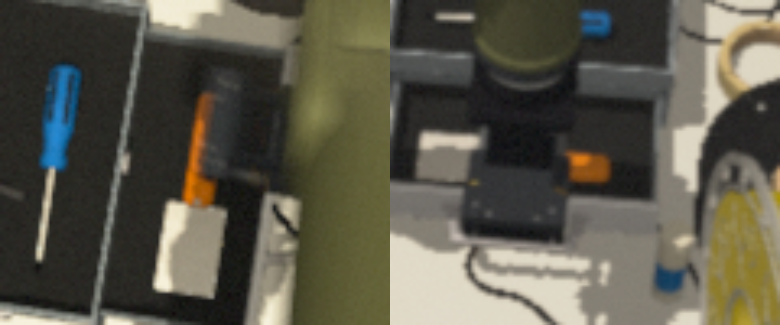

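The scraper lies flat in the drawer, with its blade at the robot's side (left panel (190,250)) and its orange handle behind. Next I grip the handle again and push the drawer home.

Request:
move_arm(increments="-6 -1 0 0 0 0 150;-6 -1 -20 0 0 0 150;0 0 -30 0 0 0 150;0 0 -30 0 0 0 150;0 0 -15 0 0 0 150;0 0 -4 0 0 0 150;0 0 0 0 0 0 200;0 0 0 0 0 0 255", grip_force=30)

```text
time: 16.98
position: [0.5057, -0.071, 0.0475]
tool_rot: [0.278, 3.128, 0.0]
ft_force: [0.5, 0.2, 1.1]
grip_width: 0.329
grip_force: 0.0
```

Request:
move_arm(increments="0 0 0 0 0 0 255;0 0 0 0 0 0 255;0 0 0 0 0 0 255;0 0 0 0 0 0 255;1 5 0 0 0 0 255;2 10 0 0 0 0 255;2 12 0 0 0 0 255;2 12 0 0 0 0 255")

```text
time: 17.65
position: [0.5125, -0.034, 0.0477]
tool_rot: [0.282, 3.128, -0.002]
ft_force: [-1.4, -2.3, 5.4]
grip_width: 0.102
grip_force: 30.0
```

Request:
move_arm(increments="3 14 0 0 0 0 255;3 14 0 0 0 0 255;3 14 0 0 0 0 255;2 14 0 0 0 0 255;2 12 0 0 0 0 255;2 9 0 0 0 0 255;1 4 0 0 0 0 255;0 2 0 0 0 0 255")

```text
time: 18.32
position: [0.5269, 0.0483, 0.0477]
tool_rot: [-0.279, -3.127, 0.006]
ft_force: [-5.9, -7.5, 13.0]
grip_width: 0.098
grip_force: 30.0
```

Request:
move_arm(increments="0 2 0 0 0 0 255;0 2 0 0 0 0 255;0 1 0 0 0 0 255;0 0 0 0 0 0 255;0 0 0 0 0 0 255;0 0 0 0 0 0 255;0 0 0 0 0 0 255;0 0 0 0 0 0 255")

```text
time: 18.98
position: [0.5269, 0.0483, 0.0477]
tool_rot: [-0.285, -3.126, 0.012]
ft_force: [-6.5, -12.1, 14.4]
grip_width: 0.099
grip_force: 30.0
```

Request:
move_arm(increments="0 0 0 0 0 0 200;0 0 0 0 0 0 150;0 0 0 0 0 0 150;0 0 15 0 0 0 150;0 0 30 0 0 0 150;0 0 40 0 0 0 150;0 0 40 0 0 -7 255;0 0 40 0 0 -7 255")

```text
time: 19.65
position: [0.5274, 0.0557, 0.2131]
tool_rot: [-0.667, -3.07, 0.0]
ft_force: [0.2, 0.9, -0.3]
grip_width: 0.33
grip_force: 0.0
```

Request:
move_arm(increments="0 0 40 0 0 -7 255;0 0 40 0 0 -7 255;0 0 40 0 0 -7 255;0 0 40 0 0 -7 255;0 0 40 0 0 -7 255;3 15 20 0 0 -7 255;5 30 0 0 0 -7 255;6 35 0 0 0 -7 255")

```text
time: 20.32
position: [0.5428, 0.1344, 0.4344]
tool_rot: [2.035, 2.39, 0.007]
ft_force: [0.6, 1.0, -0.4]
grip_width: 0.007
grip_force: 0.0
```

```bash
python3 - <<'E'
from h import *
np.set_printoptions(precision=4,suppress=True)
s=ctrl.get_state(); ty=rot(s["tool_rot"])[:,1]; print(s["position"],loc(s["position"]),np.degrees(np.arctan2(ty[1],ty[0])),s["joint_positions"])
p=ctrl.get_image("scene"); L=loc(cloud(p)); x,y,z=L[...,0],L[...,1],L[...,2]
k=(z>.05)&(z<.07)&(abs(y)<.05)&(x<-.14)&(x>-.2);print(" handle x",np.percentile(x[k],[1,50,99]),k.sum())
k=(z>.1)&(z<.15)&(abs(x-.045)<.03)&(abs(y)<.025); print("knob top",np.percentile(z[k],[50,97]) if k.sum() else 0)
k=(z>.3)&(z<.345)&(abs(y)<.04)&(x<.25)&(x>.1); print("lip",L[k].min(0),L[k].max(0),k.sum())
k=(z>.3)&(z<.345)&(abs(y)>.06)&(abs(y)<.12)&(x<.25)&(x>.1); print("edge",L[k].min(0),L[k].max(0),k.sum())
E
```

```text
[0.5428 0.1344 0.4344] [-0.0719 -0.0006  0.4344] 9.188318069575633 [-0.6643  0.1066  0.4221  1.301  -0.0445  1.7378 -0.0916]
 handle x [-0.167  -0.1615 -0.1441] 132
knob top [0.1284 0.1372]
lip [ 0.1753 -0.0382  0.3221] [ 0.1777 -0.038   0.3237] 2
edge [ 0.1668 -0.1181  0.3   ] [0.1934 0.0678 0.3208] 40
```

Request:
move_arm(increments="7 40 0 0 0 -7 255;7 40 0 0 0 -7 255;7 40 0 0 0 -5.2 255;7 40 0 0 0 0 255;7 40 0 0 0 0 255;7 40 0 0 0 0 255;6 36 0 0 0 0 255;4 16 0 0 0 0 255")

```text
time: 21.03
position: [0.592, 0.4341, 0.4284]
tool_rot: [-2.386, -2.039, 0.004]
ft_force: [-1.0, 0.7, -0.4]
grip_width: 0.003
grip_force: 0.0
```

```bash
python3 - <<'E'
from h import *
np.set_printoptions(precision=4,suppress=True)
s=ctrl.get_state(); ty=rot(s["tool_rot"])[:,1]; print(s["position"],loc(s["position"]),np.degrees(np.arctan2(ty[1],ty[0])),s["joint_positions"])
E
```

```text
[0.592  0.4341 0.4284] [0.2319 0.0042 0.4284] -8.952407182519508 [-0.8258  0.5566  0.3418  0.742  -0.1892  1.8672 -0.7441]
```

Request:
move_arm(increments="0 0 -30 0 0 0 255;0 0 -40 0 0 0 255;0 0 -40 0 0 0 255;0 0 -30 0 0 0 255;0 0 -3 0 0 0 255;-1 -8 0 0 0 0 255;-2 -8 0 0 0 0 255;-2 -8 0 0 0 0 255")

```text
time: 21.7
position: [0.5902, 0.4035, 0.2922]
tool_rot: [2.396, 2.032, 0.01]
ft_force: [1.3, 4.2, 2.9]
grip_width: 0.003
grip_force: 1.8
```

Request:
move_arm(increments="-2.4 -13 -1 0 0 0 255;-2.4 -13 -1 0 0 0 255;-2.4 -13 -1 0 0 0 255;-2.4 -13 -1 0 0 0 255;-2.2 -12.3 -2 0 0 0 255;-2.2 -12.3 -2 0 0 0 255;-2.2 -12.3 -2 0 0 0 255;-2.2 -12.3 -2 0 0 0 255")

```text
time: 22.37
position: [0.5719, 0.302, 0.2808]
tool_rot: [2.396, 2.031, 0.013]
ft_force: [0.9, 1.5, 3.2]
grip_width: 0.006
grip_force: 1.3
```

```bash
python3 - <<'E'
from h import *
np.set_printoptions(precision=4,suppress=True)
s=ctrl.get_state(); print(loc(s["position"]),s["ft_force"])
p=ctrl.get_image("scene"); L=loc(cloud(p)); x,y,z=L[...,0],L[...,1],L[...,2]
k=(z>.28)&(z<.345)&(abs(y)>.06)&(abs(y)<.13)&(x<.25)&(x>-.1); print("edge",L[k].min(0),np.median(L[k],0),L[k].max(0),k.sum())
E
```

```text
[0.0983 0.0006 0.2808] [0.925  1.4956 3.234 ]
edge [ 0.0497 -0.1296  0.2802] [0.067  0.0603 0.3158] [0.0858 0.1297 0.3252] 486
```

Tracking as planned; the lid is at about 75°. I continue along the arc.

Request:
move_arm(increments="-2.1 -12 -3.4 0 0 0 255;-2.1 -12 -3.4 0 0 0 255;-2.1 -12 -3.4 0 0 0 255;-2.1 -12 -3.4 0 0 0 255;-1.9 -10.6 -6.3 0 0 0 255;-1.9 -10.6 -6.3 0 0 0 255;-1.9 -10.6 -6.3 0 0 0 255;-1.9 -10.6 -6.3 0 0 0 255")

```text
time: 23.08
position: [0.5543, 0.2107, 0.2372]
tool_rot: [-2.396, -2.031, -0.0]
ft_force: [-0.0, 1.0, 0.5]
grip_width: 0.008
grip_force: 0.6
```

Request:
move_arm(increments="-1.5 -8.6 -9 0 0 0 255;-1.5 -8.6 -9 0 0 0 255;-1.5 -8.6 -9 0 0 0 255;-1.5 -8.6 -9 0 0 0 255;-1.1 -6.2 -11 0 0 0 255;-1.1 -6.2 -11 0 0 0 255;-1.1 -6.2 -11 0 0 0 255;-1.1 -6.2 -11 0 0 0 255")

```text
time: 23.75
position: [0.544, 0.1525, 0.1566]
tool_rot: [-2.396, -2.032, -0.001]
ft_force: [0.4, 1.6, 1.7]
grip_width: 0.006
grip_force: 0.7
```

```bash
python3 - <<'E'
from h import *
np.set_printoptions(precision=4,suppress=True)
s=ctrl.get_state(); print(loc(s["position"]),s["ft_force"])
E
```

```text
[-0.0538  0.0015  0.1566] [0.3836 1.6241 1.6713]
```

Request:
move_arm(increments="-0.4 -2.5 -8 0 0 0 255;-0.4 -2.5 -8 0 0 0 255;-0.4 -2.5 -8 0 0 0 255;-0.4 -2.5 -8 0 0 0 255;-0.4 -2.5 -6 0 0 0 255;0 0 -3 0 0 0 255;0 0 -2 0 0 0 255;0 0 0 0 0 0 255")

```text
time: 24.42
position: [0.542, 0.1393, 0.1154]
tool_rot: [2.396, 2.031, -0.001]
ft_force: [-2.3, -1.3, 5.6]
grip_width: 0.007
grip_force: 2.5
```

Request:
move_arm(increments="0 0 -1 0 0 0 255;0 0 -1 0 0 0 255;0 0 -1 0 0 0 255;0 0 0 0 0 0 255;0 0 0 0 0 0 255;0 0 0 0 0 0 255;0 0 0 0 0 0 255;0 0 0 0 0 0 255")

```text
time: 25.08
position: [0.5421, 0.1394, 0.1151]
tool_rot: [-2.396, -2.031, 0.0]
ft_force: [-9.1, -3.1, 20.5]
grip_width: 0.003
grip_force: 10.2
```

The lid is hard against its stop (z no longer changes, 20 N). I retreat and check.

Request:
move_arm(increments="0 0 5 0 0 0 255;0 0 20 0 0 0 255;0 0 40 0 0 0 255;-10 -20 40 0 0 0 255;-15 -35 20 0 0 0 255;-15 -35 0 0 0 0 255;-15 -35 0 0 0 0 255;-15 -35 0 0 0 0 255")

```text
time: 25.75
position: [0.4731, -0.0186, 0.2331]
tool_rot: [2.395, 2.032, 0.002]
ft_force: [-0.0, 0.1, 0.0]
grip_width: 0.003
grip_force: 0.0
```

```bash
python3 - <<'E'
from h import *
np.set_printoptions(precision=4,suppress=True)
s=ctrl.get_state(); print(s["position"],s["ft_force"])
for c in("scene","top"):
    p=ctrl.get_image(c); save(p,"end_"+c+".png"); P=cloud(p); L=loc(P); x,y,z=L[...,0],L[...,1],L[...,2]
    k=(z>.1)&(z<.16)&(abs(y)<.12)&(x>-.11)&(x<.1); print(c,"lid z(x)",np.polyfit(x[k],z[k],1),k.sum())
    k=(z>.05)&(z<.07)&(abs(y)<.05)&(x<-.14)&(x>-.2);print(" handle x",np.percentile(x[k],[1,50]) if k.sum() else 0,k.sum())
    for t in("glue_stick_mid","nozzle_tin_mid"):
        for r in ctrl.find_in(t,p)[:2]: print(t,np.round(r["centre"],3),round(r["score"],2))
E
```

```text
[ 0.4731 -0.0186  0.2331] [-0.0338  0.052   0.006 ]
scene lid z(x) [0.0029 0.1156] 2045
 handle x [-0.167  -0.1613] 131
glue_stick_mid [ 0.638 -0.107  0.07 ] 0.58
glue_stick_mid [ 0.546 -0.255  0.074] 0.51
nozzle_tin_mid [ 0.439 -0.33   0.019] 0.83
top lid z(x) [0.0016 0.1151] 7801
 handle x [-0.1647 -0.1594] 160
glue_stick_mid [0.551 0.206 0.117] 0.58
glue_stick_mid [ 0.547 -0.244  0.084] 0.57
nozzle_tin_mid [ 0.438 -0.327  0.019] 0.65
```

View pics/end_scene.png

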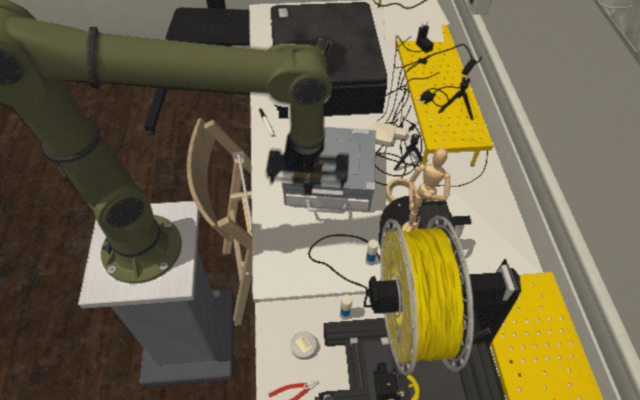

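The lid is shut flat at 115 mm, the drawer is home (handle at px (333,212)), and the glue sticks (372,250), (346,305) and the tin (304,345) have not moved. The arm touches nothing.

```bash
python3 -c "
from bench import ctrl
print(ctrl.close_job())"
```

```text
the job is handed in; nothing more can be done
None
```

The scraper is laid flat in the drawer, the drawer is fully home and the lid is fully shut, which should have pressed the stay down and locked it (not seen or tried, as the lid hides the stay). Neither the glue stick nor the tin moved, and the job was handed in at about 26 s.

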